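Lock a pendant under the bonding press and hold the stone down while the adhesive grabs

ROBOT

A 6-joint arm with a two-finger parallel gripper is mounted at the origin on a cart in front of the work surface, level with it; the furniture and walls round the work are solid. World frame = base frame: x ahead of the robot, y to its left, z up, the work surface at z = 0. Lengths are in m, angles in rad, forces in N, time in s.
With the tool pointing down it reaches from about 0.3 to 0.875 m from the base axis. Payload 4.2 kg.
Tool frame: the origin (TCP) lies at the very end of the fingers, on their centre line; the grasp point (between the pads) lies 19 mm behind it (robot.grasp_offset is the distance from the TCP to the grasp point, in m); z points along the fingers, y is the line along which they close (so a half turn about z gives the same grasp; the last joint's range is limited). The gripper opens to 85 mm and grips with 20 to 120 N. Pads are 22 mm wide; open, the fingers measure 114 mm over their backs; the gripper's body (76 mm by 85 mm) begins 54 mm behind the grasp point. The pads swing forward as they close: fully open they stand 13 mm farther back than shut.
Start: joints at [-1.302, 0.32, 1.565, -0, 1.257, -0.02], TCP at [0.164, -0.551, 0.231] pointing down, gripper open.
Joint ranges: [-3.11, 3.11], [-0.84, 2.01], [0.21, 2.61], [-1.34, 4.49], [0.05, 2.63], [-2.56, 2.56]. Speed limits (rad/s): [2.57, 2.57, 3.14, 3.14, 3.14, 3.14].

INTERFACE

Orientations are given as [roll, pitch, yaw] about the fixed x, y, z axes, in that order (R = Rz(yaw) Ry(pitch) Rx(roll)).
In Python, from plant import robot gives the robot as it stands.
- The arm moves only by the tool move_arm, never from a script. Its argument "commands" is one flat list of numbers, 7 for each row, row after row: the shift along the tool's x, y, z in m, then the turn, a rotation vector about the tool's x, y, z in degrees, then the finger opening in m, from 0 to 0.0854. In form: [x, y, z, ax, ay, az, hand, x, y, z, ax, ay, az, hand, ...]. A call has exactly 5 rows; each row is the pose to reach, as a shift and turn from the pose commanded when the call began, along the tool's axes at that moment; what a row does not reach only later rows make up. A row lasts 1/12 s, in which the tool goes at most 41.7 mm and 7.16 degrees, less where a joint would pass 70% of its speed; a pose out of reach is approached as far as the arm can. A call with a gripper value outside its range is refused whole. The fingers move at their own pace and stop on an object; "squeeze" is the grip in N (left out, the last holds). Time passes only in rows, so rows that repeat a pose let the fingers close, or fill a call up. It gives the time, the measured TCP pose, the force, the opening and the grip force at its end, in the units of the state.
- robot.state(): the state, without advancing time (a new reading comes with each control period).
- robot.get_image(name): name is "side" or "top"; returns the picture (420x560x3 uint8, red, green, blue); there is no depth.
- robot.camera_model(name): a dict with "K" (3x3 intrinsics, pixels), "R" (3x3) and "t" (3): a world point X has camera coordinates R X + t. Camera axes: x right, y down, z forward; pixel columns grow to the right and rows downward; lengths in m; the calibration is good to about 2 mm. A picture is of the moment at which its call begins. camera_model takes no time and is no camera call.
- robot.sign_off(): hands the job in; it is judged then, once.
The state is a dict: "time": time; "joint_positions": joint angles; "joint_vel": joint speeds; "joint_torque": joint torques, N m; "ee_pos": TCP position; "ee_rot": TCP orientation; "wrist_force": force on the tool from outside, world axes, zero at the start; "torque": the same for the moment, N m; "finger_gap": finger opening in m; "grip_force": force on a finger pad.
Only numpy, scipy, OpenCV 4.12 (cv2) and the standard library are available. Lean on these libraries where they do the work, as an engineer would, in place of code of your own. Each camera call takes 0.05 s, during which the arm holds its last target. There are 200 camera calls.

TASK

The turquoise stone has just been glued into its brass pendant setting and must now be clamped: push the loading slide of the green hand press fully home under the ram, lock it there by pressing its black captive T-knob down and turning it clockwise to its stop, and let go of the knob. Then bring the press lever down until the sprung white nose has seated the stone and is pushed back about 7 mm, the middle of the red band on its stem just at the ram's end - never squeeze the nose solid - and finish while still holding the lever there: do not let it rise, I will take over. Leave the other tools on the bench where they are.

Things in the scene. Friction and masses are not known exactly. Their poses are not given: they have to be found in the camera images.
- press: Green cast hand press fixed to the bench. Base 230 x 180 mm, 16 mm high; origin: centre of its underside. Axes: -x = front, where the slide comes out; +y = side of the column; -y = open side over which the lever reaches; z up. Column 56 x 36 mm at x +70, y +68 mm; column, head and ram fork reach z 230 mm, all at x +40 to +100 mm; in front of that nothing is over 75 mm high.
- press_slide (a joint): Loading slide, aluminium plate 170 x 50 x 8 mm, top 28 mm above the bench; carries the pendant (rear) and the lock knob (front). In m: 0 = fully home against the back stop, pendant under the ram; grows as it comes out to the front (press -x), at most 0.055. Friction 2 N. Home puts the knob's axis at press x -55 mm, y 0.
- press_plunger (a joint): Push travel of the captive lock, m: 0 = sprung up, 0.0085 = right down; spring 4 to 9 N. Its foot enters a hole in the base only with the slide home (within 2 mm). Pushed down over 6 mm, the knob can be turned; turned clockwise, it stays down at about 0.006 when let go and the slide is locked; else it springs up.
- press_knob (a joint): Turn of the T-knob on the plunger, rad: 0 = unlocked (bar along press x, red mark to the rear); grows clockwise seen from above to a stop at 1.4 (80 degrees); little friction, but turns only while pushed down.
- knob_grip (a point): Middle of the T-knob's black bar, on the knob's vertical axis, 66 mm above the bench while sprung up. Bar 36 mm long (point x), 12 mm thick (point y, take it across this), 18 mm high; its top is at z 75 mm, its foot stands on the knob's own disc (38 mm across, z 52 to 57 mm), below which is the fixed 36 mm boss up to z 42 mm. z up.
- press_lever (a joint): Press lever, rad: 0 = raised (slants up 0.35 rad toward press -y), grows as pushed down, at most 0.53. Pivot: axis along press x at y +68, z 195 mm. A spring lifts it when let go; at mid-grip it takes 4 N at the top, 9 N at work. Ram drops 68 mm per rad: nose meets the stone at 0.265, seats it by 0.295; nose pushed back 5 mm at 0.37, 7 mm at 0.40, 9 mm at 0.43.
- lever_grip (a point): Middle of the lever's black round grip, on its axis, 210 mm from the pivot; grip 86 mm long, 26 mm thick; push it down from above. Raised: 267 mm above the bench at press y -129 mm; working position (lever 0.40): 184 mm above the bench at press y -142 mm; press x +70 mm throughout.
- press_nose (a joint): How far the sprung white nose (17 mm across) is pushed back into the ram, m: 0 = free, 0.007 = wanted, 0.015 = solid. The 4 mm red band on its stem passes the ram's end from 0.005 to 0.009. Spring 3 N free, 8 N at 0.007.
- press_stone (a joint): How far the turquoise domed stone (24 mm across) has sunk into its brass setting, m: 0 = 2 mm proud as found, 0.002 = seated. Takes 2.5 N and stays. Dome top 46 mm above the bench before seating.
- solder_block: Bystander: pale drilled soldering block 100 x 68 x 22 mm. Origin under its centre.
- borax_jar: Bystander: glass jar with brass lid, 49 mm across, 70 mm high. Origin under its centre.
- doming_block: Bystander: 42 mm cube of dull brass with round hollows (doming block). Origin under its centre.
- bench_block: Bystander: steel bench block 62 x 62 x 19 mm. Origin under its centre.
- round_pliers: Bystander: red-handled pliers 49 x 124 x 11 mm, lying flat, long side along y. Origin under its centre.
- tweezers: Bystander: steel tweezers 13 x 120 x 8 mm, lying flat, long side along y. Origin under its centre.
- emery_stick: Bystander: wooden emery stick 14 x 125 x 8 mm, lying flat, long side along y. Origin under its centre.

How it is judged:
By the outcome, as a careful person would: the job done as asked, in the order asked, and still so for the second after the job is handed in, while the arm keeps its last pose, push and grip.
It also fails if it takes over 48 s, if anything falls off the work surface, if the arm or the gripper's body presses on something with over 40 N, if the wrist force passes 120 N, or if a joint passes its speed limit or range.

## Working session

There is one attempt and no reset: what is moved stays moved. The work goes in short steps, Python scripts to look and compute and a tool call to move; the robot and the scene stay as the last step left them, time stands still between calls to the robot, and variables do not carry over. Pictures are saved under pics/ and viewed, at most 10 in all, crops included, and the job is handed in when it is done.

Besides the shell and the picture viewer there is one more tool, called as name(argument=value, ...) on one line, values as JSON. move_arm: Moves the arm, as the interface text tells. Its arguments: {"type":"object","properties":{"commands":{"type":"array"},"squeeze":{"type":"number"}},"required":["commands"]}

```bash
mkdir -p pics; ls; python3 - <<'E'
from plant import robot
import cv2
for n in("top","side"):
    cv2.imwrite(f"pics/{n}0.png",robot.get_image(n)[:,:,::-1])
    print({k:v.round(3).tolist() for k,v in robot.camera_model(n).items()})
print(robot.state())
E
```

```text
pics
{'K': [[388.388, 0.0, 280.559], [0.0, 388.388, 209.329], [0.0, 0.0, 1.0]], 'R': [[-0.002, -1.0, -0.027], [-0.983, 0.007, -0.185], [0.185, 0.026, -0.982]], 't': [0.089, 0.561, 1.436]}
{'K': [[505.224, 0.0, 282.435], [0.0, 505.224, 210.383], [0.0, 0.0, 1.0]], 'R': [[0.206, -0.979, -0.003], [-0.47, -0.096, -0.877], [0.858, 0.182, -0.48]], 't': [-0.029, 0.397, 1.008]}
{'time': 0.1, 'joint_positions': array([-1.30200489e+00,  3.20219936e-01,  1.56556676e+00, -2.62687820e-05,
        1.25742778e+00, -1.99593533e-02]), 'joint_vel': array([-0.00131674, -0.00123304, -0.00600829, -0.00102486,  0.00161892,
       -0.0017895 ]), 'joint_torque': array([-5.52942420e-04, -4.16409159e+01, -2.34704804e+01, -5.98323686e-05,
        4.93881947e-03,  8.74004144e-06]), 'ee_pos': array([ 0.16363246, -0.55076528,  0.23056719]), 'ee_rot': array([-3.13997066e+00, -7.39694509e-06,  2.88758903e-01]), 'wrist_force': array([ 0.85328433, -0.49960902, -0.21269388]), 'torque': array([-0.00707765,  0.00154604,  0.01680496]), 'grip_force': 0.0, 'finger_gap': 0.08552696143399934}
```

View pics/top0.png

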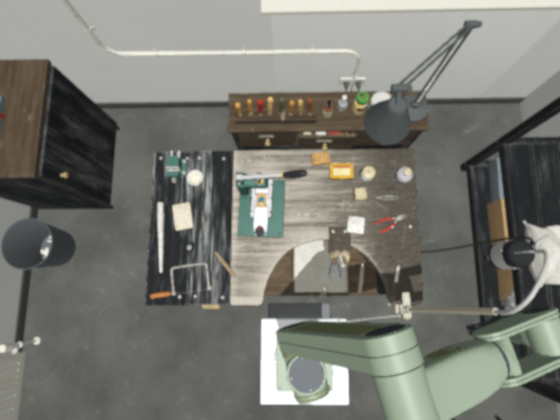

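View pics/side0.png

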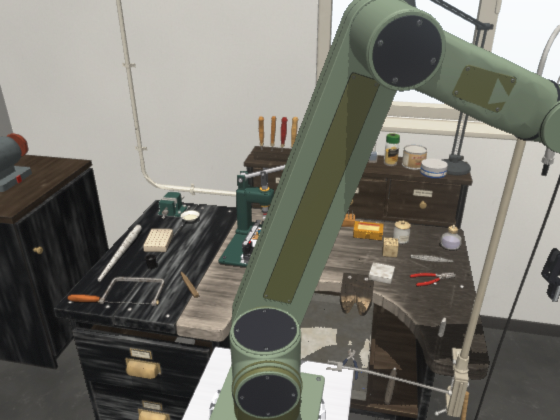

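The top view shows the green press base around (262,208). Its knob is near (259,232), its lever grip near (295,174), and its front faces the robot. I'll zoom in on it.

```bash
cat > h.py <<'E'
from plant import robot
import cv2, numpy as np
def ray(n,u,v,z):
    c=robot.camera_model(n);R,t=c["R"],c["t"]
    o=-R.T@t;d=R.T@np.linalg.inv(c["K"])@[u,v,1];return o+d*(z-o[2])/d[2]
def proj(n,X):
    c=robot.camera_model(n);p=c["K"]@(c["R"]@np.array(X)+c["t"]);return p[:2]/p[2]
def crop(n,f,u0,v0,w,h,s):
    im=robot.get_image(n)[:,:,::-1];cv2.imwrite("pics/"+f,cv2.resize(im[v0:v0+h,u0:u0+w],None,fx=s,fy=s,interpolation=cv2.INTER_CUBIC));return im
E
python3 - <<'E'
from h import *
im=crop("top","c1.png",225,155,100,90,6.5)
hsv=cv2.cvtColor(np.ascontiguousarray(im),cv2.COLOR_BGR2HSV)
m=cv2.inRange(hsv,(70,90,30),(95,255,160));m[:,:228]=0;m[:150]=0;m[250:]=0;m[:,330:]=0
ys,xs=np.nonzero(m);print(len(xs),xs.min(),xs.max(),ys.min(),ys.max())
pts=np.array([ray("top",x,y,.016)[:2] for x,y in zip(xs,ys) if y>188],np.float32)
print(cv2.minAreaRect(pts), pts.min(0),pts.max(0))
E
```

```text
18 241 248 187 194
((0.6428205370903015, 0.2348475158214569), (0.02080545946955681, 0.016333498060703278), 18.730548858642578) [0.63121516 0.22496048] [0.6516622 0.2450936]
```

View pics/c1.png

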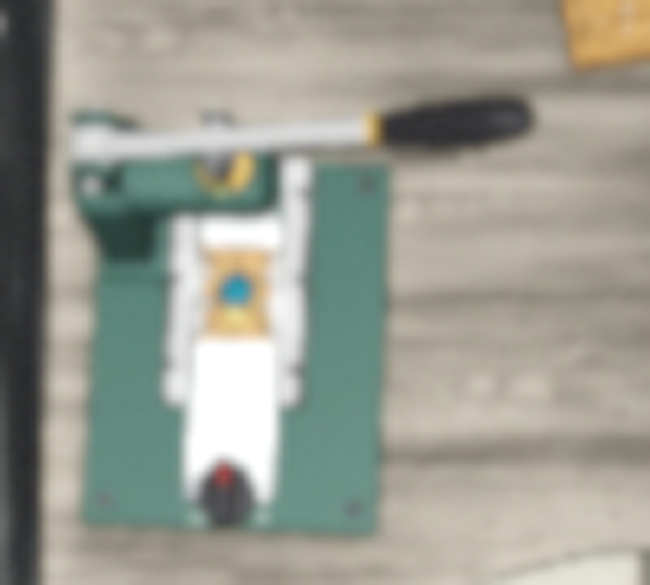

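The crop shows the base corners at front-left (83,525), front-right (377,534) and rear-right (388,165). The knob is at about (225,495), the pendant at (237,290) and the lever grip runs from (383,125) to (533,115). I'll turn these into positions.

```bash
python3 - <<'E'
from h import *
P=lambda x,y,z: ray("top",(x+.5)/6.5-.5+225,(y+.5)/6.5-.5+155,z)
fl,fr,rr=P(83,525,.016),P(377,534,.016),P(388,165,.016)
print(fl,fr,rr,np.linalg.norm(fl-fr),np.linalg.norm(rr-fr))
c=(fl+rr)/2; ax=(rr-fr)/np.linalg.norm(rr-fr); ay=(fl-fr)/np.linalg.norm(fl-fr)
print("c",c,"yawx",np.degrees(np.arctan2(ax[1],ax[0])),"yawy",np.degrees(np.arctan2(-ay[0],ay[1])))
yaw=(np.arctan2(ax[1],ax[0])+np.arctan2(-ay[0],ay[1]))/2
R=np.array([[np.cos(yaw),-np.sin(yaw)],[np.sin(yaw),np.cos(yaw)]])
W=lambda x,y:c[:2]+R@[x,y]
for n,p in dict(pend=P(237,290,.046),knob=P(225,487,.075),knobdisc=P(225,495,.066),lev=P(458,120,.267),lev280=P(458,118,.28)).items():
    print(n,p,"press:",R.T@(p[:2]-c[:2]))
print("home knob",W(-.055,0),"lever",W(.07,-.129),W(.07,-.142))
E
```

```text
[0.46629284 0.25634119 0.016     ] [0.45994025 0.08015487 0.016     ] [0.68722751 0.07268985 0.016     ] 0.1763008068158242 0.22740981191685541
c [0.57676018 0.16451552 0.016     ] yawx -1.8811453015777317 yawy -2.064967437994301
pend [0.60307851 0.16258656 0.046     ] press: [ 0.02636914 -0.00102169]
knob [0.48076434 0.16642503 0.075     ] press: [-0.09600466 -0.00139671]
knobdisc [0.47730836 0.16712825 0.066     ] press: [-0.09948281 -0.00081289]
lev [0.64353401 0.03257971 0.267     ] press: [ 0.07127673 -0.12955859]
lev280 [0.64086228 0.03272882 0.28      ] press: [ 0.06860145 -0.12950156]
home knob [0.52179278 0.16640914] lever [0.64227727 0.03318193] [0.64182968 0.02018964]
```

```bash
python3 - <<'E'
from h import *
def tri(a,b):
    M=[];
    for n,(u,v) in (("top",a),("side",b)):
        c=robot.camera_model(n);P=c["K"]@np.c_[c["R"],c["t"]];M.append(P)
    X=cv2.triangulatePoints(M[0],M[1],np.array(a,float),np.array(b,float));return (X[:3]/X[3]).ravel()
print("polebase",ray("top",405,300,0),ray("top",405,310,0),ray("side",460,370,0), ray("side",460,400,-.1))
print("rod",tri((332,319),(330,362)),tri((398,316),(455,378)))
for z in(0,.2,.4,.6): print(z,proj("top",[*ray("side",462,370,0)[:2],z]),proj("side",[*ray("side",462,370,0)[:2],z]))
im=robot.get_image("top")[:,:,::-1]
cv2.imwrite("pics/c2.png",cv2.resize(im[225:345,240:440],None,fx=4,fy=4))
E
```

```text
polebase [ 0.21949963 -0.38098264  0.        ] [ 0.18287479 -0.37875124  0.        ] [ 0.18608663 -0.38481616  0.        ] [ 0.19532325 -0.40152793 -0.1       ]
rod [ 0.15042109 -0.10510133  0.00149669] [ 0.16175531 -0.36566984 -0.0043894 ]
0 [407.698699   308.87667159] [462. 370.]
0.2 [425.81011288 313.00050818] [478.87908518 296.77212249]
0.4 [450.59216293 318.64319988] [499.33427208 208.02975853]
0.6 [486.56201534 326.83327242] [524.63669658  98.25823824]
```

View pics/c2.png

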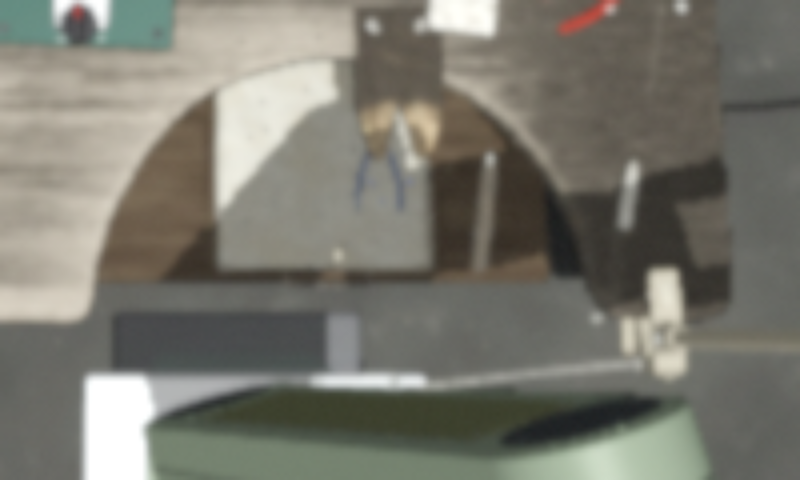

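The vertical cream pole stands at about (0.19, -0.385), between the arm and the work. I'll fold the arm in before swinging past it.

move_arm(commands=[0,-0.03,0,0,0,0,0.04,0,-0.06,0,0,0,0,0.04,0,-0.09,0,0,0,0,0.04,0,-0.12,0,0,0,0,0.04,0,-0.15,0,0,0,0,0.04])

```text
time: 0.62
ee_pos: [0.1206, -0.4058, 0.231]
ee_rot: [-3.141, -0.0, 0.289]
wrist_force: [0.3, 0.3, 0.3]
finger_gap: 0.0403
grip_force: 0.0
```

move_arm(commands=[0,-0.03,0,0,0,0,0.04,0,-0.06,0,0,0,0,0.04,0,-0.09,0,0,0,0,0.04,0,-0.12,0,0,0,0,0.04,0,-0.12,0,0,0,0,0.04])

```text
time: 1.03
ee_pos: [0.0854, -0.287, 0.2306]
ee_rot: [-3.138, -0.0, 0.289]
wrist_force: [-0.4, 0.8, -0.0]
finger_gap: 0.04
grip_force: 0.0
```

move_arm(commands=[0.037,-0.002,0,0,0,-7,0.04,0.073,-0.009,0,0,0,-14,0.04,0.107,-0.02,0,0,0,-21,0.04,0.141,-0.035,0,0,0,-28,0.04,0.172,-0.054,0,0,0,-35,0.04])

```text
time: 1.45
ee_pos: [0.2383, -0.1912, 0.2316]
ee_rot: [3.14, 0.0, 0.905]
wrist_force: [0.8, -0.5, -0.8]
finger_gap: 0.0401
grip_force: 0.0
```

move_arm(commands=[0.037,-0.002,0,0,0,-7,0.04,0.073,-0.009,0,0,0,-14,0.04,0.107,-0.02,0,0,0,-21,0.04,0.141,-0.035,0,0,0,-28,0.04,0.172,-0.054,0,0,0,-35,0.04])

```text
time: 1.87
ee_pos: [0.3024, -0.0216, 0.2316]
ee_rot: [3.14, 0.0, 1.517]
wrist_force: [1.1, -0.6, 0.5]
finger_gap: 0.0397
grip_force: 0.0
```

```bash
python3 -c "
from h import *
print(robot.state()['joint_positions'],robot.state()['ee_pos'],robot.state()['ee_rot'],robot.state()['wrist_force'])"
```

```text
[-1.09387531e-01 -1.28443628e-01  2.07737420e+00  2.23498888e-05
  1.19099632e+00 -5.51122726e-02] [ 0.30240906 -0.02163656  0.23155467] [3.13992828e+00 7.10178959e-05 1.51651274e+00] [ 1.06719097 -0.56333935  0.54006689]
```

move_arm(commands=[0.02,0.017,0,0,0,-7,0.05,0.04,0.034,0,0,0,-14,0.05,0.06,0.05,0,0,0,-21,0.05,0.08,0.067,0,0,0,-28,0.05,0.1,0.083,0,0,0,-35,0.05])

```text
time: 2.28
ee_pos: [0.3912, 0.0729, 0.2312]
ee_rot: [3.141, 0.0, 2.128]
wrist_force: [0.8, -1.1, 0.9]
finger_gap: 0.0501
grip_force: 0.0
```

move_arm(commands=[0.006,0.025,0.0,0,0,-7,0.05,0.013,0.05,0.0,0,0,-14,0.05,0.02,0.074,0,0,0,-21,0.05,0.026,0.1,0,0,0,-28,0.05,0.033,0.124,0,0,0,-35,0.05])

```text
time: 2.7
ee_pos: [0.4798, 0.1657, 0.2309]
ee_rot: [-3.142, 0.0, 2.739]
wrist_force: [0.5, -1.0, 1.8]
finger_gap: 0.0501
grip_force: 0.0
```

move_arm(commands=[0,0,0.02,0,0,-7,0.05,0,0,0.04,0,0,-14,0.05,0,0,0.06,0,0,-21,0.05,0,0,0.08,0,0,-21,0.05,0,0,0.09,0,0,-21,0.05])

```text
time: 3.12
ee_pos: [0.4774, 0.1643, 0.1387]
ee_rot: [-3.14, -0.004, 3.099]
wrist_force: [-0.5, -0.6, 0.1]
finger_gap: 0.0502
grip_force: 0.0
```

```bash
python3 -c "
from h import *
s=robot.state();print(s['joint_positions'],s['ee_pos'],s['ee_rot'],s['wrist_force'])
a=robot.get_image('top')[:,:,::-1][180:255,215:315];b=robot.get_image('side')[:,:,::-1][160:280,190:320]
a=cv2.resize(a,None,fx=4,fy=4,interpolation=2);b=cv2.resize(b,None,fx=3,fy=3,interpolation=2)
o=np.zeros((360,800,3),np.uint8);o[:300,:400]=a;o[:360,400:790]=b;cv2.imwrite('pics/c3.png',o)"
```

```text
[ 3.08653700e-01  2.93376692e-01  1.85793782e+00 -1.10623678e-04
  9.94206917e-01 -1.21935059e+00] [0.47741778 0.16426108 0.13873813] [-3.1401533  -0.00365679  3.09885847] [-0.4973817  -0.61416138  0.10201246]
```

View pics/c3.png

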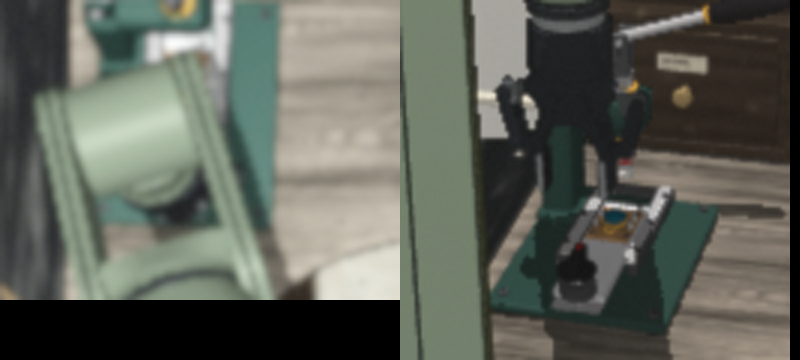

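The side crop (right half) shows the open fingers straddling above the knob. The knob disc is at about (576,277) and the red mark at (579,246). I'll check these against my estimate.

```bash
python3 -c "
from h import *
f=lambda x,y:(190+(x-400+.5)/3-.5,160+(y+.5)/3-.5)
print('disc',ray('side',*f(576,276),.0545),'boss', ray('side',*f(577,284),.042),'mark',ray('side',*f(579,246),.075))
for z in(.075,.066,.0545,.042):
  u=proj('side',[.478,.166,z]);print(z,(u-[190,160])*3+[400,0])
im=robot.get_image('side')[:,:,::-1];h=cv2.cvtColor(np.ascontiguousarray(im),cv2.COLOR_BGR2HSV)
v=h[238:262,240:262,2];print(v[:, ::1])
"
```

```text
disc [0.46439107 0.16514832 0.0545    ] boss [0.46970723 0.16609065 0.042     ] mark [0.48418274 0.16689782 0.075     ]
0.075 [577.19067736 248.5738857 ]
0.066 [577.52633682 256.72440824]
0.0545 [577.95226981 267.06696343]
0.042 [578.41150895 278.21826238]
[[ 39  39  39  39  39  45  73  88  90  87  72  69  97  96  96  89  90  91
   95 100 100  93]
 [ 38  38  40  39  38  42  70  88  89  83  66  91 110 110 105 103 104 104
  104 107 105 102]
 [ 39  40  40  41  43  48  67  87  82  72  78 100 109 112 112 112 111 104
  110 109 111 110]
 [ 41  39  40  44  68  84  86  85  61  65  72  62  89 111 113 113 113 112
  113 113 113 112]
 [ 40  39  40  56  87  90  88  77  51  83  50  38  74 109 112 113 113 113
  113 113 112 112]
 [ 39  39  46  71  92  92  84  47  31  46  28  34  72 109 112 113 113 112
  112 113 112 112]
 [ 41  41  51  73  97  95  72  32  23  25  23  33  71 107 112 113 112 113
  112 112 112 112]
 [ 38  41  47  50  55  49  35  24  22  22  21  31  67 104 110 113 112 112
  112 111 112 112]
 [ 39  41  48  43  40  32  24  23  22  23  21  27  49  83 102 111 112 113
  112 111 112 113]
 [ 39 
[... 689 characters left out ...]
2  43  39  41  47  76 108 113
  112 110  99  74]
 [ 44  70  99  52  41  40  42  44  45  48  45  41  43  42  44  68 108 113
  111 105  89  56]
 [ 53  95 109  55  43  44  42  42  42  40  43  43  44  43  44  68 109 113
  110  97  74  44]
 [ 54  99 117  65  44  44  45  45  47  44  44  45  44  44  48  76 112 112
  106  89  56  41]
 [ 49  86 116  87  50  45  46  47  47  45  46  44  43  46  65 104 118 114
   99  73  45  40]
 [ 43  64  89  85  60  54  49  48  49  47  48  47  51  65  93 122 129 127
   92  56  41  40]
 [ 48  75  88  88  84  75  63  57  56  61  58  59  73  95 105 115 123 122
   79  46  39  40]
 [ 57  82  87  86  87  86  84  83  80  93  87  84  86  88  90  91  92  87
   56  41  40  39]]
```

The disc's silhouette puts the knob at about (0.478, 0.167), which agrees with the top view. I'll descend and grip the bar.

move_arm(commands=[0,0.003,0.02,0,0,0,0.05,0,0.003,0.04,0,0,0,0.05,0,0.003,0.06,0,0,0,0.05,0,0.003,0.075,0,0,0,0.05,0,0.003,0.078,0,0,0,0.05])

```text
time: 3.68
ee_pos: [0.4781, 0.1673, 0.0624]
ee_rot: [-3.141, -0.002, 3.098]
wrist_force: [0.2, 0.9, -0.3]
finger_gap: 0.0503
grip_force: 0.0
```

move_arm(commands=[0,0,0,0,0,0,0.025,0,0,0,0,0,0,0.02,0,0,0,0,0,0,0.016,0,0,0,0,0,0,0.013,0,0,0,0,0,0,0.01], squeeze=20)

```text
time: 4.1
ee_pos: [0.4795, 0.1665, 0.0647]
ee_rot: [-3.14, 0.003, 3.1]
wrist_force: [1.2, -5.9, 3.1]
finger_gap: 0.0111
grip_force: 22.2
```

move_arm(commands=[0,-0.001,-0.003,0,0,0,0.01,-0.008,-0.001,-0.003,0,0,0,0.01,-0.018,-0.001,-0.003,0,0,0,0.01,-0.028,-0.001,-0.003,0,0,0,0.01,-0.036,-0.001,-0.003,0,0,0,0.01], squeeze=35)

```text
time: 4.52
ee_pos: [0.5147, 0.1645, 0.0653]
ee_rot: [-3.14, -0.002, 3.099]
wrist_force: [-1.2, -1.3, -12.4]
finger_gap: 0.0108
grip_force: 36.3
```

move_arm(commands=[-0.001,0,0,0,0,0,0.01,-0.002,0,0,0,0,0,0.01,-0.003,0,0,0,0,0,0.01,-0.004,0,0,0,0,0,0.01,-0.004,0,0,0,0,0,0.01])

```text
time: 4.93
ee_pos: [0.5174, 0.1644, 0.0655]
ee_rot: [-3.141, -0.002, 3.099]
wrist_force: [-1.9, -0.8, -19.6]
finger_gap: 0.0106
grip_force: 35.5
```

move_arm(commands=[-0.001,0,0.002,0,0,0,0.01,-0.002,0,0.002,0,0,0,0.01,-0.003,0,0.002,0,0,0,0.01,-0.004,0,0.002,0,0,0,0.01,-0.005,0,0.002,0,0,0,0.01])

```text
time: 5.35
ee_pos: [0.5234, 0.1644, 0.0651]
ee_rot: [-3.141, 0.0, 3.099]
wrist_force: [-5.4, -3.5, -1.9]
finger_gap: 0.0109
grip_force: 37.5
```

move_arm(commands=[-0.001,0,0,0,0,0,0.01,-0.002,0,0,0,0,0,0.01,-0.003,0,0,0,0,0,0.01,-0.003,0,0,0,0,0,0.01,-0.003,0,0,0,0,0,0.01])

```text
time: 5.77
ee_pos: [0.5238, 0.1643, 0.0651]
ee_rot: [-3.141, -0.005, 3.098]
wrist_force: [-8.9, -2.6, 1.5]
finger_gap: 0.0107
grip_force: 38.0
```

move_arm(commands=[0.001,0,0.002,0,0,0,0.01,0.0015,0,0.004,0,0,0,0.01,0.0015,0,0.006,0,0,0,0.01,0.0015,0,0.008,0,0,0,0.01,0.0015,0,0.0095,0,0,0,0.01], squeeze=50)

```text
time: 6.18
ee_pos: [0.5238, 0.1645, 0.0567]
ee_rot: [-3.141, -0.002, 3.099]
wrist_force: [-9.3, -4.3, 8.6]
finger_gap: 0.0108
grip_force: 38.8
```

move_arm(commands=[0,0,0,0,0,4,0.01,0,0,0,0,0,8,0.01,0,0,0,0,0,12,0.01,0,0,0,0,0,16,0.01,0,0,0,0,0,20,0.01])

```text
time: 6.6
ee_pos: [0.5237, 0.1641, 0.0569]
ee_rot: [-3.14, -0.001, 2.746]
wrist_force: [-8.8, -4.9, 7.4]
finger_gap: 0.0108
grip_force: 38.8
```

Lateral forces stayed steady, so I'll keep turning.

move_arm(commands=[0,0,0,0,0,6,0.01,0,0,0,0,0,12,0.01,0,0,0,0,0,18,0.01,0,0,0,0,0,24,0.01,0,0,0,0,0,30,0.01])

```text
time: 7.02
ee_pos: [0.5234, 0.1637, 0.0568]
ee_rot: [-3.139, -0.0, 2.222]
wrist_force: [-10.0, -6.3, 8.9]
finger_gap: 0.0106
grip_force: 38.8
```

move_arm(commands=[0,-0.001,0,0,0,6,0.01,0,-0.002,0,0,0,12,0.01,0,-0.002,0,0,0,18,0.01,0,-0.002,0,0,0,24,0.01,0,-0.002,0,0,0,30,0.01])

```text
time: 7.43
ee_pos: [0.5227, 0.1632, 0.0571]
ee_rot: [-3.141, -0.0, 1.698]
wrist_force: [-8.6, -4.0, 8.0]
finger_gap: 0.0104
grip_force: 38.8
```

move_arm(commands=[0,0,0,0,0,2,0.01,0,0,0,0,0,4,0.01,0,0,0,0,0,4,0.01,0,0,0,0,0,4,0.01,0,0,0,0,0,4,0.01])

```text
time: 7.85
ee_pos: [0.5228, 0.1632, 0.0571]
ee_rot: [-3.141, 0.001, 1.635]
wrist_force: [-8.2, -3.4, 8.2]
finger_gap: 0.0105
grip_force: 41.7
```

```bash
python3 -c "
from h import *
s=robot.state();print(s['joint_positions'],s['ee_pos'],s['ee_rot'],s['wrist_force'],s['torque'])"
```

```text
[ 2.81921802e-01  4.46504851e-01  1.86054402e+00 -7.43126921e-04
  8.34870864e-01  2.17774011e-01] [0.52275014 0.16319748 0.05708606] [-3.14139214e+00  6.08340861e-04  1.63544311e+00] [-8.24748028 -3.43381519  8.19805581] [-0.61691911  1.44427119  0.75280916]
```

move_arm(commands=[0,0,0,0,0,0,0.02,0,0,0,0,0,0,0.03,0,0,0,0,0,0,0.035,0,0,-0.005,0,0,0,0.035,0,0,-0.02,0,0,0,0.035])

```text
time: 8.27
ee_pos: [0.523, 0.1633, 0.0741]
ee_rot: [-3.14, 0.0, 1.632]
wrist_force: [0.1, 0.5, 0.8]
finger_gap: 0.035
grip_force: 0.0
```

move_arm(commands=[0,0,-0.03,0,0,0,0.035,0,0,-0.06,0,0,0,0.035,0,0,-0.08,0,0,0,0.035,0,0,-0.09,0,0,0,0.035,0,0,-0.09,0,0,0,0.035])

```text
time: 8.68
ee_pos: [0.5252, 0.1639, 0.1677]
ee_rot: [3.135, -0.002, 1.633]
wrist_force: [-0.3, -0.2, 0.2]
finger_gap: 0.0349
grip_force: 0.0
```

```bash
python3 -c "
from h import *
s=robot.state();print(s['joint_positions'],s['ee_pos'],s['ee_rot'],s['wrist_force'])
a=robot.get_image('top')[:,:,::-1][170:245,215:315];b=robot.get_image('side')[:,:,::-1][190:280,220:320]
a=cv2.resize(a,None,fx=4,fy=4,interpolation=2);b=cv2.resize(b,None,fx=4,fy=4,interpolation=2)
o=np.zeros((360,800,3),np.uint8);o[:300,:400]=a;o[:360,400:800]=b;cv2.imwrite('pics/c4.png',o)"
```

```text
[2.81531393e-01 3.26241497e-01 1.72452924e+00 1.02019842e-04
 1.08404527e+00 2.19646203e-01] [0.52520713 0.16389794 0.16768695] [ 3.13499853e+00 -1.56483184e-03  1.63263926e+00] [-0.28883202 -0.16803683  0.1942264 ]
```

View pics/c4.png

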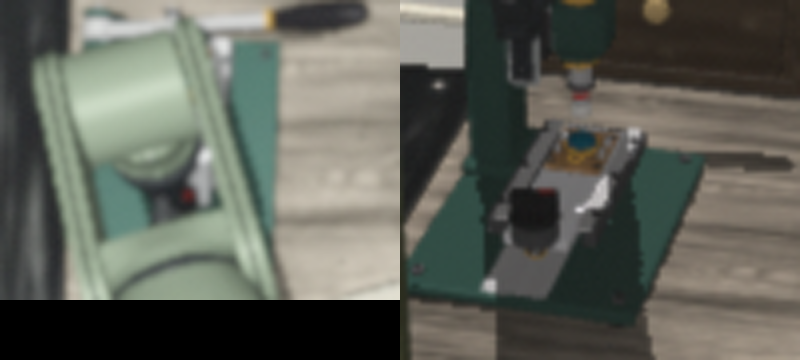

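The lock holds: the bar has turned across the slide with the red mark to the right at (188,195) in the left half, and the disc sits low on its boss. Next is the lever: I'll rise, then go above its grip.

move_arm(commands=[0,0,-0.04,0,0,0,0.06,0,0,-0.08,0,0,0,0.06,0,0,-0.12,0,0,0,0.06,0,0,-0.16,0,0,0,0.06,0,0,-0.2,0,0,0,0.06])

```text
time: 9.2
ee_pos: [0.5227, 0.1631, 0.3645]
ee_rot: [-3.138, 0.001, 1.633]
wrist_force: [1.1, 1.0, -0.4]
finger_gap: 0.0597
grip_force: 0.0
```

move_arm(commands=[-0.025,0.02,0,0,0,1,0.06,-0.05,0.04,0,0,0,2,0.06,-0.075,0.06,0,0,0,3.5,0.06,-0.105,0.085,0,0,0,5,0.06,-0.139,0.11,0,0,0,5.5,0.06])

```text
time: 9.62
ee_pos: [0.642, 0.0312, 0.3625]
ee_rot: [-3.138, -0.0, 1.537]
wrist_force: [0.1, 1.0, 1.3]
finger_gap: 0.0599
grip_force: 0.0
```

```bash
python3 -c "
from h import *
s=robot.state();print(s['joint_positions'],s['ee_pos'],s['ee_rot'],s['wrist_force'])
b=robot.get_image('side')[:,:,::-1]
cv2.imwrite('pics/c5.png',cv2.resize(b[100:280,200:400],None,fx=3.3,fy=3.3,interpolation=2))
print('lever grip proj',(proj('side',[.642,.033,.267])-[200,100])*3.3)"
```

```text
[3.03828309e-02 3.92044267e-01 1.13383794e+00 5.94272797e-04
 1.61928696e+00 6.41251065e-02] [0.6420348  0.03120717 0.36245048] [-3.13798546e+00 -3.63267155e-04  1.53708114e+00] [0.14567299 0.98883354 1.29540032]
lever grip proj [353.29043834 199.56018691]
```

View pics/c5.png

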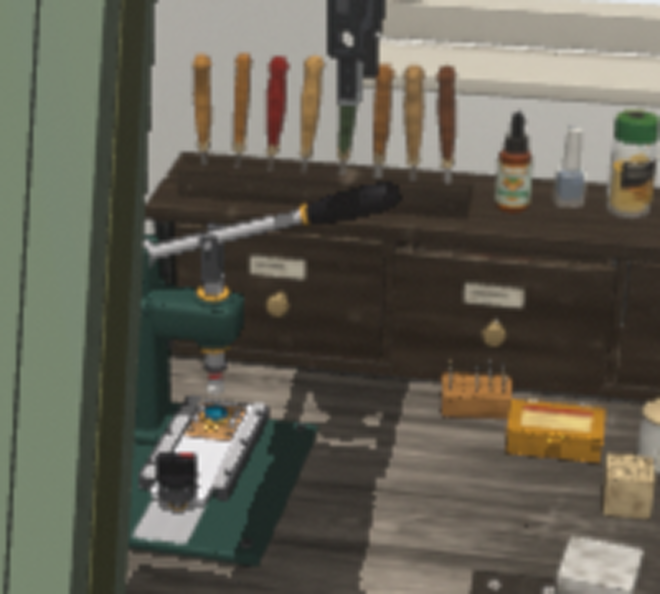

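The grip's centre is at about (353,201) in this crop, which matches the projected position. I'll descend around it and grip lightly.

move_arm(commands=[0,0,0.03,0,0,0,0.06,0,0,0.06,0,0,0,0.06,0,0,0.09,0,0,0,0.06,0,0,0.114,0,0,0,0.06,0,0,0.114,0,0,0,0.06])

```text
time: 10.08
ee_pos: [0.6377, 0.0316, 0.2425]
ee_rot: [-3.126, 0.001, 1.537]
wrist_force: [-1.3, -0.1, -0.9]
finger_gap: 0.06
grip_force: 0.0
```

move_arm(commands=[0,0,0,0,0,0,0.04,0,0,0,0,0,0,0.03,0,0,0,0,0,0,0.022,0,0,0,0,0,0,0.022,0,0,0,0,0,0,0.022], squeeze=40)

```text
time: 10.5
ee_pos: [0.6414, 0.0319, 0.2526]
ee_rot: [3.14, -0.0, 1.537]
wrist_force: [-4.0, 0.5, 4.1]
finger_gap: 0.0251
grip_force: 39.6
```

move_arm(commands=[-0.003,0,0.008,0,0,0,0.022,-0.005,0,0.016,0,0,0,0.022,-0.007,0,0.024,0,0,0,0.022,-0.009,0,0.032,0,0,0,0.022,-0.01,0,0.04,0,0,0,0.022])

```text
time: 10.92
ee_pos: [0.641, 0.0215, 0.2128]
ee_rot: [3.139, -0.0, 1.536]
wrist_force: [-5.3, -1.9, 6.9]
finger_gap: 0.0252
grip_force: 39.4
```

```bash
python3 -c "
from h import *
s=robot.state();print(s['ee_pos'],s['wrist_force'],s['torque'])
b=robot.get_image('side')[:,:,::-1]
cv2.imwrite('pics/c6.png',cv2.resize(b[130:250,220:340],None,fx=5,fy=5,interpolation=2))"
```

```text
[0.64096982 0.02154218 0.21278617] [-5.2580468  -1.90878441  6.90833499] [ 0.06599529  0.63968637 -0.06563662]
```

View pics/c6.png

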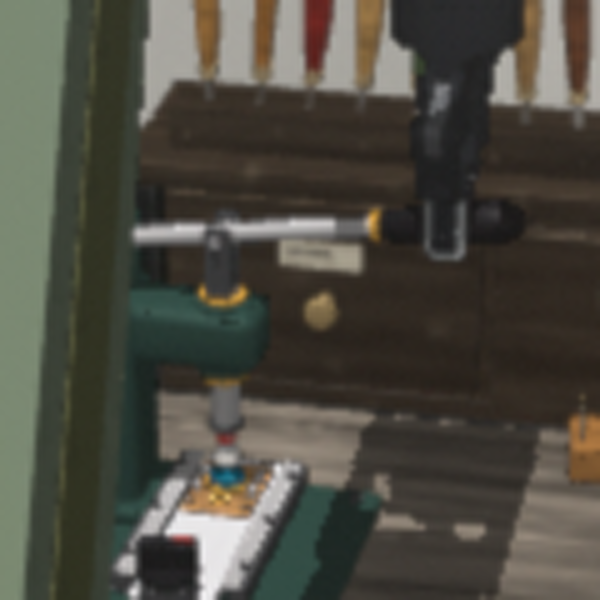

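The nose is now just above the stone, at (230,462), and the fingers hold the middle of the grip. I'll estimate the lever angle from the grip's axis.

```bash
cat >> h.py <<'E'
def lev(u,v):
    # side-camera ray onto the lever's vertical plane -> press y, z, lever angle
    yaw=np.radians(-2);n=np.array([np.cos(yaw),np.sin(yaw),0]);ay=np.array([-np.sin(yaw),np.cos(yaw),0])
    c0=np.array([.57676,.16452,0]);p0=c0+.07*n
    c=robot.camera_model("side");R,t=c["R"],c["t"];o=-R.T@t;d=R.T@np.linalg.inv(c["K"])@[u,v,1]
    X=o+d*((p0-o)@n)/(d@n);y=(X-c0)@ay
    return y,X[2],.35-np.arctan2(X[2]-.195,.068-y)
E
python3 -c "
from h import *
g=lambda x,y,s,a,b:lev(a+(x+.5)/s-.5,b+(y+.5)/s-.5)
for p in((305,212),(353,201),(400,190)):print(g(*p,3.3,200,100))
for p in((378,224),(450,223),(524,222)):print(g(*p,5,220,130))
"
```

```text
(np.float64(-0.08549245894021015), np.float64(0.25194750742937566), np.float64(-0.005269555231248391))
(np.float64(-0.12786450434050906), np.float64(0.2665145650759718), np.float64(-8.30739248880441e-05))
(np.float64(-0.16845369492842288), np.float64(0.2806811426992418), np.float64(0.002357573186905715))
(np.float64(-0.09499620928829532), np.float64(0.21980285870427818), np.float64(0.19899012731505367))
(np.float64(-0.13745160678083043), np.float64(0.22497018647990152), np.float64(0.20514702071581548))
(np.float64(-0.18039964973070824), np.float64(0.23018005488901727), np.float64(0.209308859420326))
```

move_arm(commands=[-0.001,0,0.008,0,0,0,0.022,-0.001,0,0.016,0,0,0,0.022,-0.002,0,0.024,0,0,0,0.022,-0.002,0,0.031,0,0,0,0.022,-0.002,0,0.036,0,0,0,0.022])

```text
time: 11.38
ee_pos: [0.6409, 0.019, 0.1768]
ee_rot: [3.14, 0.001, 1.536]
wrist_force: [-5.3, -2.0, 10.1]
finger_gap: 0.0253
grip_force: 39.9
```

move_arm(commands=[0,0,0.001,0,0,0,0.022,0,0,0.002,0,0,0,0.022,0,0,0.002,0,0,0,0.022,0,0,0.002,0,0,0,0.022,0,0,0.002,0,0,0,0.022])

```text
time: 11.8
ee_pos: [0.6409, 0.019, 0.1755]
ee_rot: [3.14, 0.001, 1.536]
wrist_force: [-5.6, -2.3, 8.3]
finger_gap: 0.0249
grip_force: 39.9
```

move_arm(commands=[0,0,0.001,0,0,0,0.022,0,0,0.002,0,0,0,0.022,0,0,0.003,0,0,0,0.022,0,0,0.004,0,0,0,0.022,0,0,0.004,0,0,0,0.022])

```text
time: 12.22
ee_pos: [0.6409, 0.0192, 0.1714]
ee_rot: [3.14, 0.001, 1.536]
wrist_force: [-6.0, -1.7, 9.5]
finger_gap: 0.025
grip_force: 40.0
```

```bash
python3 -c "
from h import *
s=robot.state();print(s['ee_pos'],s['wrist_force'],s['joint_vel'])
b=robot.get_image('side')[:,:,::-1]
l=cv2.resize(b[130:250,220:340],(500,500),interpolation=2)
r=cv2.resize(b[200:230,255:275],(300,450),interpolation=2)
o=np.zeros((500,800,3),np.uint8);o[:,:500]=l;o[:450,500:]=r;cv2.imwrite('pics/c7.png',o)
print(b[205:228,264])"
```

```text
[0.64091547 0.01915716 0.17143496] [-5.97562544 -1.71944119  9.54232078] [-0.00035313 -0.00087476 -0.00292736 -0.00076175  0.00298455  0.00133144]
[[ 41  56  57]
 [ 49  84 102]
 [ 77  96 108]
 [100 102 105]
 [102 103 104]
 [103 103 105]
 [102 103 104]
 [103 102 104]
 [103 103 104]
 [107 108 109]
 [121 121 124]
 [127 127 129]
 [127 127 128]
 [119 119 120]
 [ 77  76  77]
 [ 76  76  77]
 [102 104 105]
 [129 133 135]
 [164 168 172]
 [156 157 155]
 [122 108  65]
 [115 102  49]
 [ 86 109 105]]
```

View pics/c7.png

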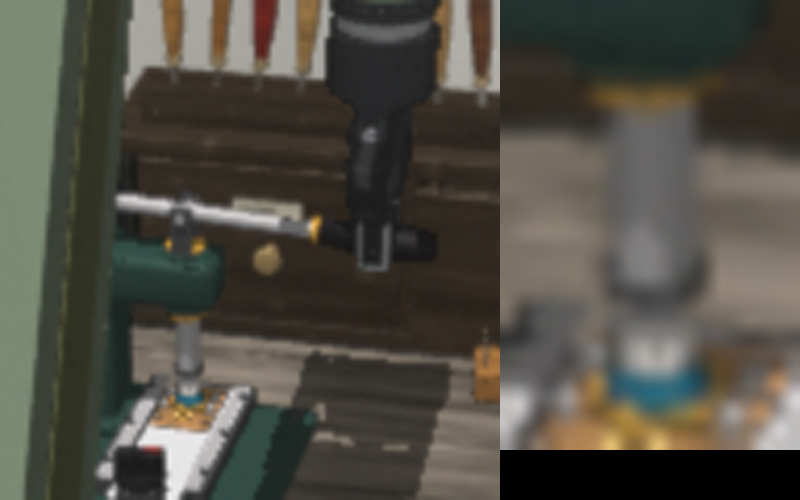

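The ram is down and the nose is on the stone at (655,350) in the right half, but I can't make out the red. I'll measure the lever angle and redness numerically.

```bash
python3 -c "
from h import *
s=500/120
for p in((316,230),(375,238),(436,245)):print(lev(220+(p[0]+.5)/s-.5,130+(p[1]+.5)/s-.5))
b=robot.get_image('side').astype(int)
r=b[...,0]-(b[...,1]+b[...,2])//2
print(r[214:228,259:272]);print(b[214:228,259:272].mean(2).astype(int))
u=lambda y,z:proj('side',[.57676+.07*np.cos(-.035)-y*np.sin(-.035),.16452+.07*np.sin(-.035)+y,z])
for z in(.044,.046,.05,.055,.06,.065):print(z,u(0,z))
"
```

```text
(np.float64(-0.09608425004318398), np.float64(0.18636997218301143), np.float64(0.402546685051307))
(np.float64(-0.13843284984031318), np.float64(0.184934330741225), np.float64(0.3987214290375803))
(np.float64(-0.1816852824549676), np.float64(0.18444820215390445), np.float64(0.3922352604709453))
[[ 16  15  13   6   3   2   2   2   3  10  12  13  13]
 [ 16  16  15   9   4   2   3   2   3  10  13  14  13]
 [ 16  17  14   7   3   3   2   2   3   8  15  16  16]
 [ 17  17  12   3   2   2   2   3   1   6  16  17  17]
 [ 16  16  12   3   1   2   2   2   2   7  17  18  17]
 [ 13  13  13   5   1   0  -1   1   3  10  17  18  18]
 [  4   5  12   9   6   1   1   3   7  14  16  16  17]
 [  3   8  14   4   3   3   2   3   6   9  12  12  15]
 [  4  12  16   8   5   4   4   5   5   6   8   8   9]
 [  2   3   4   3   3   6   4   6   3  16  28  24  21]
 [  3   7  15 -10 -10  -1  -1  -2 -16  -4  31  29  14]
 [ 10  34  54 -26 -55 -48 -51 -53 -62 -25  27  24   7]
 [  9  45  55  -2 -24 -60 -69 -52 -31   5  33  16  18]
 [ 18  44  47  55  51   7  -9  12  31  58  28   9  36]]
[[117 110 101  93 100 106 102  98
[... 239 characters left out ...]
2]
 [109 111 105  75  75  76  78  72  63  85 127 132 133]
 [ 93  98 107  95  88  75  76  81  87 107 115 117 122]
 [ 92 102 109  95 102 103 104 104 103  98 101 102 113]
 [ 91 108 102  87 118 132 127 131 116  91  88  80  73]
 [ 80 102 123  87 132 168 150 165 117  75  73  76  76]
 [ 77  97 106  80 121 156 157 148  92  61  67  71  80]
 [106  97 117  82  87  99 103 101  78  62  69  74  94]
 [147 116 103  85  94  87  89  93  88  86  93 101 104]
 [124 106  87 101 122 100  88 100 109 111 114 158 134]]
0.044 [264.8870402  222.94751972]
0.046 [264.87427543 222.39069191]
0.05 [264.84869902 221.27499293]
0.055 [264.8166404  219.87652499]
0.06 [264.78448343 218.47376736]
0.065 [264.75222768 217.06670028]
```

The geometry gives a lever angle of about 0.395 rad and the push is 9.5 N, both as expected near 0.40. The camera looks steeply down, so the collar can hide the remaining 2 mm of red band. I'll lower by a last 1 mm and let it settle.

move_arm(commands=[0,0,0.001,0,0,0,0.022,0,0,0.001,0,0,0,0.022,0,0,0.001,0,0,0,0.022,0,0,0.001,0,0,0,0.022,0,0,0.001,0,0,0,0.022])

```text
time: 12.73
ee_pos: [0.6409, 0.0192, 0.1706]
ee_rot: [3.14, 0.001, 1.536]
wrist_force: [-5.4, -2.6, 10.9]
finger_gap: 0.0249
grip_force: 40.0
```

move_arm(commands=[0,0,0,0,0,0,0.022,0,0,0,0,0,0,0.022,0,0,0,0,0,0,0.022,0,0,0,0,0,0,0.022,0,0,0,0,0,0,0.022])

```text
time: 13.15
ee_pos: [0.6409, 0.0192, 0.1706]
ee_rot: [3.14, 0.001, 1.536]
wrist_force: [-5.3, -1.9, 10.8]
finger_gap: 0.0256
grip_force: 40.0
```

```bash
python3 -c "
from plant import robot
print(robot.sign_off())"
```

```text
the job is handed in; nothing more can be done
None
```

I pushed the slide home, locked the knob and let it go, and handed in with the gripper still holding the lever at about 0.40 rad; that puts the nose about 7 mm back by lever angle and push force, as I couldn't see the red band itself.

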